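# Break the folding stay and shut the wide bin

## Task

Two grey plastic bins stand open, each lid propped by a folding stay locked straight. Close the wider bin: press the black thumb bar at the knee of its stay down until the stay folds, then press its lid down until it is fully shut. Leave the narrower bin standing open.

Things in the scene. Friction and masses are not known exactly. Their poses are not given: they have to be found in the camera images.
- wide_bin: The wider of two open grey plastic bins, screwed down: 160 mm deep (x), 200 wide (y), 110 high. Origin: centre of its underside; x runs front to hinged back, z up. A steel stay outside its right wall (-y) props the lid: two links of 80 mm, the lower pivoted on the wall at x -45, z 95 mm, the upper pinned to the lid's side edge. The knee is locked 4 mm past straight: pushing the lid does nothing
- wide_bin_knob (a point): Centre of the black round thumb bar at the knee of the wide bin's stay: 20 mm in diameter, 70 mm long along the bin's y, its centre 65 mm outside the right wall. At first x 0, z 161 mm in the bin's frame. A few newtons down fold the stay: the bar swings in an 80 mm arc about the lower pivot, down and to the back, drawing the lid along; z about 58 mm when shut
- wide_bin_lid (a joint): Lid angle of the wide bin: 0 open and locked (75 degrees above shut, leaning to the front, top 275 mm high), grows closing, 1.309 rad shut. Flat lid 164 mm long, 204 wide; hinge line along the bin's y at x 80, z 115 mm, in the plane of the lid's underside; outer face 6 mm off it. Stiff hinge: it stays where left; once the stay is broken 2 to 6 N near the edge lowers it
- narrow_bin_lid (a joint): Lid angle of the narrower bin (120 mm wide, otherwise the same, with the same stay and thumb bar): 0 open and locked, grows closing. To be left open

How it is judged:
By the outcome, as a careful person would: the job done as asked, in the order asked, and still so for the second after the job is handed in, with the robot touching nothing.
It also fails if it takes over 45 s, if anything falls off the work surface, if the arm or the gripper's body presses on something with over 40 N, if the wrist force passes 120 N, or if a joint passes its speed limit or range.

## Robot

A 6-joint arm with a two-finger parallel gripper is mounted at the origin on the work surface. World frame = base frame: x ahead of the robot, y to its left, z up, the work surface at z = 0. Lengths are in mm, angles in rad, forces in N, time in s.
With the tool pointing down it reaches from about 275 to 825 mm from the base axis. Payload 4.9 kg.
Tool frame: the origin (TCP) lies at the very end of the fingers, on their centre line; the grasp point (between the pads) lies 19 mm behind it; z points along the fingers, y is the direction in which the jaws open and shut (so a half turn about z gives the same grasp; the last joint's range is limited). The gripper opens to 85 mm and grips with 20 to 120 N. Pads are 22 mm wide; open, the fingers measure 114 mm over their backs; the gripper's body (76 mm by 85 mm) begins 54 mm behind the grasp point. The pads swing forward as they close: fully open they stand 13 mm farther back than shut.
Start: joints at [0.969, 0.326, -0.193, 1.052, 0, 1.437], TCP at [248.006, 490.929, 196.281] pointing down, gripper open.
Joint ranges: [-2.65, 2.65], [-0.97, 1.79], [-1.3, 1.35], [-1.93, 2.1], [-1.47, 1.37], [-3.14, 3.14]. Speed limits (rad/s): [2.57, 2.57, 3.14, 3.14, 3.14, 3.14].

## Interface

Orientations are given as [roll, pitch, yaw] about the fixed x, y, z axes, in that order (R = Rz(yaw) Ry(pitch) Rx(roll)).
In Python, from bench import bot, solve_ik, imaging gives the robot as it stands. Calls block until the motion is done:
- bot.move_ptp(position, orientation): joint-space move of the TCP to a pose.
- bot.movel(position, rot=None, max_speed=150, threshold=None): straight line of the TCP; rot=None keeps the orientation; max_speed is the mean speed in mm/s. With threshold (N) it stops when the force on the tool has changed by that much, and returns True; else False.
- bot.move_j(angles): joint-space move.
- bot.grip(opening, effort=None): opening from 0.0 (shut) to 1.0 (fully open); effort is the grip in N (None keeps the last); returns when the fingers have stopped.
- bot.dwell(seconds).
- solve_ik(position, orientation): joint angles nearest the present ones, or None.
- bot.get_state(): the state.
- imaging.capture(name): name is "scene" or "top" or "wrist"; returns the picture (384x512x3 uint8, blue, green, red); there is no depth.
- imaging.camera_model(name): a dict with "K" (3x3 intrinsics, pixels), "position" and "rotation" of the camera in the world. Camera axes: x right, y up, looking along -z (the intrinsics and any distortion apply to the point x, -y, -z); pixel columns grow to the right and rows downward; lengths in mm; the calibration is good to about 2 mm. A picture is of the moment at which its call begins: read the wrist's pose just before it. camera_model takes no time and is no camera call; for the wrist camera it gives the pose at the moment of the call.
A pose or a line that the arm cannot do raises bot.IKError and nothing moves.
- bot.sign_off(): hands the job in, once; it reports no verdict.
The state is a dict: "t": time; "qpos": joint angles; "joint_velocities": joint speeds; "effort": joint torques, N m; "tcp_pos": TCP position; "orientation": TCP orientation; "contact_force": force on the tool from outside, world axes, zero at the start; "wrist_torque": the same for the moment, N m; "opening": opening from 0.0 (shut) to 1.0 (fully open).
Only numpy, scipy, OpenCV 4.12 (cv2) and the standard library are available. Lean on these libraries where they do the work, as an engineer would, in place of code of your own. Each camera call takes 0.05 s, during which the arm holds its last target.

## Working session

There is one attempt and no reset: what is moved stays moved. The work goes in short steps, each a Python script; the robot and the scene stay as the last script left them, time stands still between calls to the robot, and variables do not carry over. Pictures are saved under pics/ and viewed, and the job is handed in when it is done.

```bash
mkdir -p pics; python3 - <<'E'
from bench import bot, imaging
import cv2
for n in ("scene","top","wrist"):
    m=imaging.camera_model(n); print(n,m)
    cv2.imwrite(f"pics/{n}0.png",imaging.capture(n))
s=bot.get_state();print(s["t"],s["tcp_pos"],s["orientation"])
E
```

```text
scene {'K': array([[416.80227677,   0.        , 256.00514065],
       [  0.        , 416.80227677, 188.30699647],
       [  0.        ,   0.        ,   1.        ]]), 'position': array([1016.53050551, -670.87219742,  641.62643463]), 'rotation': array([0.95203195, 0.01723005, 0.62789714])}
top {'K': array([[498.72782616,   0.        , 253.91927366],
       [  0.        , 498.72782616, 197.64385892],
       [  0.        ,   0.        ,   1.        ]]), 'position': array([ 396.631354  ,  -71.32898311, 1402.37759639]), 'rotation': array([ 0.14080906, -0.02313483, -1.55484519])}
wrist {'K': array([[282.73907159,   0.        , 249.28689954],
       [  0.        , 282.73907159, 185.91182824],
       [  0.        ,   0.        ,   1.        ]]), 'position': array([179.17286802, 524.45879992, 372.73384293]), 'rotation': array([-0.29958657,  0.00181608,  1.10225057])}
0.15 [247.70001522 490.51027143 195.68275449] [-3.14025061e+00 -2.17580519e-04  2.67378187e+00]
```

View pics/scene0.png

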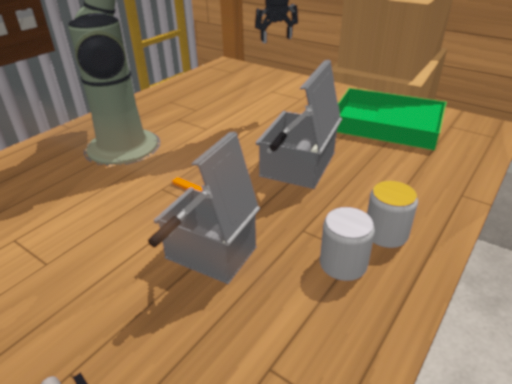

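View pics/top0.png

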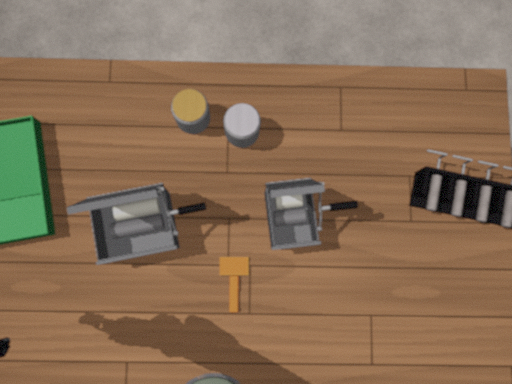

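```bash
cat > h.py <<'E'
import numpy as np, cv2
from scipy.spatial.transform import Rotation as R
from bench import imaging
def cam(n):
    m=imaging.camera_model(n); return np.array(m["K"]),np.array(m["position"]),R.from_euler("xyz",m["rotation"]).as_matrix()
def ray(c,u,v):
    K,p,r=c; d=np.array([(u-K[0,2])/K[0,0],-(v-K[1,2])/K[1,1],-1.]); d=r@d; return p,d/np.linalg.norm(d)
def plane(c,u,v,z):
    p,d=ray(c,u,v); return p+d*(z-p[2])/d[2]
def proj(c,X):
    K,p,r=c; q=r.T@(np.array(X,float)-p); return np.array([K[0,0]*q[0]/-q[2]+K[0,2],K[1,1]*-q[1]/-q[2]+K[1,2]])
def tri(c1,a,c2,b):
    p1,d1=ray(c1,*a);p2,d2=ray(c2,*b)
    s=np.linalg.lstsq(np.c_[d1,-d2],p2-p1,rcond=None)[0]
    x,y=p1+s[0]*d1,p2+s[1]*d2; return (x+y)/2,np.linalg.norm(x-y)
E
python3 - <<'E'
import cv2
a=cv2.imread("pics/top0.png")[170:275,55:225]; b=cv2.imread("pics/scene0.png")[55:195,245:355]
cv2.imwrite("pics/topz.png",cv2.resize(a,None,fx=4.5,fy=4.5,interpolation=2))
cv2.imwrite("pics/scenez.png",cv2.resize(b,None,fx=4,fy=4,interpolation=2))
import numpy as np
for n,(r0,r1,c0,c1) in {"top":(190,230,170,220),"scene":(120,160,262,300)}.items():
    im=cv2.imread(f"pics/{n}0.png"); m=(im.max(2)<60).astype(np.uint8); k=np.zeros_like(m); k[r0:r1,c0:c1]=m[r0:r1,c0:c1]
    nn,l,s,c=cv2.connectedComponentsWithStats(k); 
    for i in range(1,nn):
        if s[i,4]>8:
            ys,xs=np.where(l==i); print(n,s[i],c[i],cv2.minAreaRect(np.c_[xs,ys].astype(np.float32)))
E
```

```text
top [170 200   2  10  14] [170.28571429 205.35714286] ((170.5, 204.5), (9.0, 1.0), 90.0)
top [178 203  28  12 192] [191.53645833 208.16666667] ((191.63571166992188, 208.21226501464844), (7.110260009765625, 27.084476470947266), 79.2156982421875)
scene [270 132  17  19 158] [277.86075949 141.12658228] ((277.6353454589844, 141.25885009765625), (8.026427268981934, 20.608394622802734), 40.601295471191406)
```

View pics/topz.png

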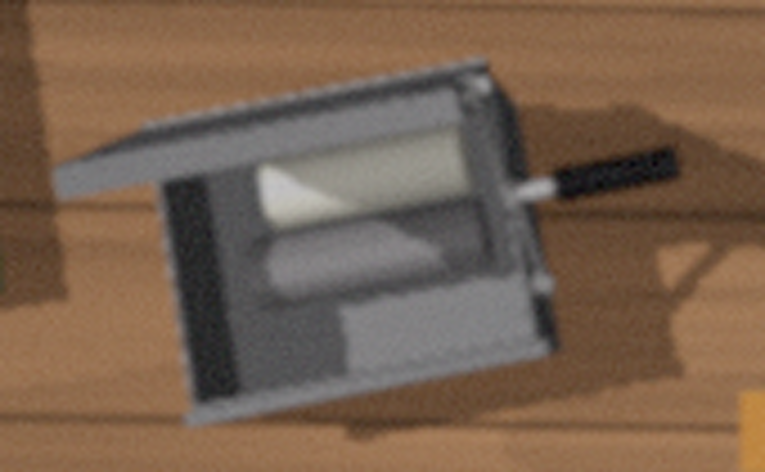

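View pics/scenez.png

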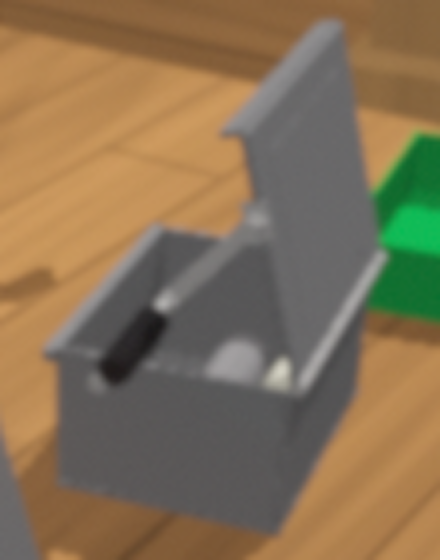

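```bash
python3 - <<'E'
from h import *
T,S=cam("top"),cam("scene")
print(tri(T,(191.6,208.2),S,(277.7,141.2)))
# bar ends on plane at 161
u=lambda x,y:(55+x/4.5-.4,170+y/4.5-.4)
a,b=plane(T,*u(556,186),161),plane(T,*u(678,163),161); print(a,b,np.linalg.norm(a-b),np.degrees(np.arctan2(*(a-b)[[0,1]])))
# rim corners front: left (190,418), right (553,350)
a,b=plane(T,*u(187,422),110),plane(T,*u(555,352),110); print(a,b,np.linalg.norm(a-b))
y=(a-b)/np.linalg.norm(a-b); yaw=np.arctan2(-y[0],y[1]);print("yaw",yaw)
Rz=R.from_euler("z",yaw).as_matrix()
o=(a+b)/2+Rz@[80,0,0]; o[2]=0; print("origin",o)
kn=o+Rz@[0,-165,161]; print("knob pred",kn,proj(T,kn),proj(S,kn))
for p in [(-80,100,110),(-80,-100,110),(80,100,110),(80,-100,110),(37.5,102,273),(37.5,-102,273),(80,-100,0)]:
    w=o+Rz@np.array(p); print(p,w.round(),(proj(T,w)-[54.6,169.6])*4.5,(proj(S,w)-[244.6,54.6])*4)
E
```

```text
(array([542.55116986,  57.45466472, 159.89601424]), np.float64(2.53946980003762))
[535.9355557   91.37294625 161.        ] [550.06011492  24.22203762 161.        ] 68.6203155292547 -11.878465912574194
[403.21269386 301.54887718 110.        ] [446.22772888  95.07564798 110.        ] 210.90634796796934
yaw 0.20539436306543823
origin [503.03866169 214.62852254   0.        ]
knob pred [536.69094787  53.09671875 161.        ] [193.5307158  210.91613777] [275.14777977 140.76186653]
(-80, 100, 110) [404. 296. 110.] [196.59011583 420.17579318] [155.80035806 224.33910789]
(-80, -100, 110) [445. 100. 110.] [545.55959826 353.79572859] [ 45.34954139 345.80694451]
(80, 100, 110) [561. 329. 110.] [155.91298258 145.33578911] [366.51407855 260.66791676]
(80, -100, 110) [602. 133. 110.] [499.47006979  82.10576027] [280.28008857 393.76148652]
(37.5, 102, 273) [519. 322. 273.] [ 65.5609239  185.70989853] [327.8150556   24.78485135]
(37.5, -102, 273) [561. 122. 273.] [468.22963307 111.39222494] [226.23422787 134.85761071]
(80, -100, 0) [602. 133.   0.] [526.06069711 110.02151929] [269.53570608 537.83893986]
```

```bash
cat >> h.py <<'E'
YAW=0.2055; RZ=R.from_euler("z",YAW).as_matrix()
KN=np.array([542.5,57.5,160.]); O=np.array([508.,218.,0.])
def W(x,y,z): return O+RZ@np.array([x,y,z],float)
ROT=[np.pi,0,1.776]
E
python3 - <<'E'
from h import *
from scipy.optimize import fsolve
from bench import solve_ik
# lid angle above shut vs bar elevation
r=np.hypot(*(np.array([-45+90,95+132])-[80,115])); a0=np.arctan2(227-115,80-45)
for ph in np.radians([55.7,45,30,15,0,-15,-27]):
    k=np.array([-45+80*np.cos(ph),95+80*np.sin(ph)]); f=lambda a: np.hypot(80-r*np.cos(a)-k[0],115+r*np.sin(a)-k[1])-80
    print(np.degrees(ph),k,[np.degrees(fsolve(f,g)[0]).round(1) for g in (.0,.6,1.3)],np.degrees(a0))
print("O chk",KN-RZ@[0,-165,160])
for p in [(0,-178,360),(0,-178,172),(35,-178,105),(-60,0,330),(-80,0,120)]: print(W(*p),solve_ik(W(*p),ROT))
E
```

```text
55.7 [8.20839150e-02 1.61087864e+02] [np.float64(-12.9), np.float64(72.8), np.float64(72.8)] 72.64597536373867
45.0 [ 11.56854249 151.56854249] [np.float64(-14.5), np.float64(70.8), np.float64(70.8)] 72.64597536373867
29.999999999999996 [ 24.2820323 135.       ] [np.float64(-18.7), np.float64(58.2), np.float64(58.2)] 72.64597536373867
14.999999999999998 [ 32.2740661  115.70552361] [np.float64(-29.7), np.float64(31.4), np.float64(31.4)] 72.64597536373867
0.0 [35. 95.] [np.float64(8.1), np.float64(8.1), np.float64(8.1)] 72.64597536373867
-14.999999999999998 [32.2740661  74.29447639] [np.float64(-0.6), np.float64(-0.6), np.float64(-0.6)] 72.64597536373867
-27.0 [26.28052194 58.68076002] [np.float64(-3.7), np.float64(-3.7), np.float64(-3.7)] 72.64597536373867
O chk [508.83065029 219.02824796   0.        ]
[544.32208636  43.74528402 360.        ] [-0.05499675  0.27031868  0.14248264  1.44296028  0.          1.31059591]
[544.32208636  43.74528402 172.        ] [-0.05499675  0.33633777 -0.24252781  0.99193075  0.          1.31059591]
[578.58565411  50.88726729 105.        ] [-0.03933378  0.45612723 -0.24253772  0.87213138  0.          1.32625887]
[449.26245529 205.7566001  330.        ] [ 0.27997397  0.1662105  -0.06453372  1.34005211  0.          1.64556663]
[429.68327372 201.67546681 120.        ] [ 0.28314825  0.25933481 -0.49860149  0.81286002  0.          1.64874091]
```

```bash
python3 - <<'E'
from h import *
from bench import bot
bot.grip(0.0)
s=bot.get_state(); p=s["tcp_pos"]; bot.movel([p[0],p[1],360],max_speed=250)
q=W(2,-178,340); bot.move_ptp(q,ROT)
q[2]=195; bot.movel(q,max_speed=200)
for n in("wrist","scene"): cv2.imwrite(f"pics/{n}1.png",imaging.capture(n))
q[2]=160; hit=bot.movel(q,max_speed=30,threshold=2)
s=bot.get_state();print(hit,s["t"],s["tcp_pos"],q,s["contact_force"])
cv2.imwrite("pics/wrist2.png",imaging.capture("wrist"))
E
```

```text
False 5.9583 [546.48120057  44.14056165 160.26988243] [546.28000451  44.15339735 160.        ] [ 0.37497243 -0.58942533  0.22714885]
```

View pics/wrist2.png

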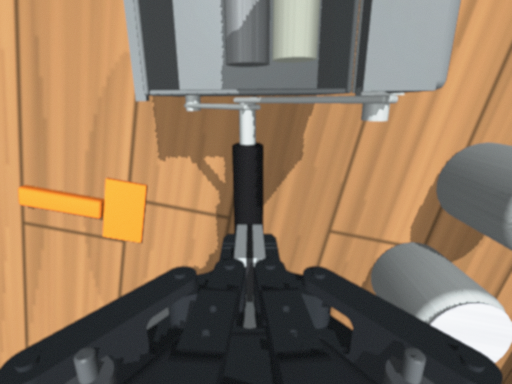

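View pics/scene1.png

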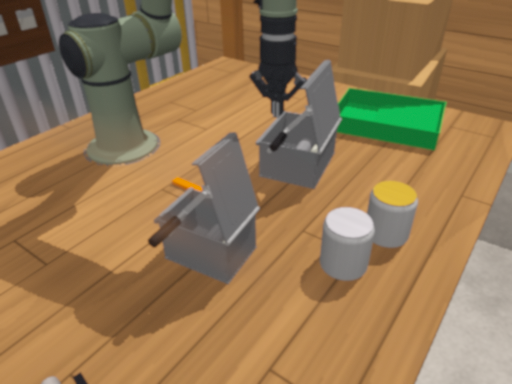

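```bash
python3 - <<'E'
from h import *
from bench import bot
c=cam("wrist"); s=bot.get_state(); p=s["tcp_pos"]; print(proj(c,p), proj(c,p+[0,0,10]))
for z in (160,170):
  a,b=plane(c,248,145,z),plane(c,249,226,z); print(a,b,np.linalg.norm(a-b)); 
l,r=plane(c,233,190,160),plane(c,264,190,160); print(l,r,np.linalg.norm(l-r))
print("bin frame tcp",RZ.T@(p-O))
w=plane(c,150,98,110);print(RZ.T@(w-O)); w=plane(c,345,97,110);print(RZ.T@(w-O))
for y in(-130,-200): print(proj(c,W(0,y,161)))
E
```

```text
[251.49719243 215.0437299 ] [251.62423555 221.16442464]
[534.56132385  90.18700975 160.        ] [546.4762557   35.74086957 160.        ] 55.734619239054716
[534.27925971  91.73702323 170.        ] [545.52242491  40.3605692  170.        ] 52.59228834211197
[530.87249787  59.05469945 160.        ] [550.89438135  63.20169954 160.        ] 20.44684396000981
bin frame tcp [   2.17790935 -178.0385183   160.24526751]
[ -75.42925441 -102.18142487  110.        ]
[  74.2368544  -101.60340576  110.        ]
[248.1180173  144.38266209]
[248.34436456 244.58727605]
```

```bash
python3 - <<'E'
import cv2
a=cv2.imread("pics/wrist2.png")[80:290,160:340]
cv2.imwrite("pics/w2z.png",cv2.resize(a,None,fx=2.8,fy=2.8,interpolation=2))
E
```

```text
(no output)
```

View pics/w2z.png

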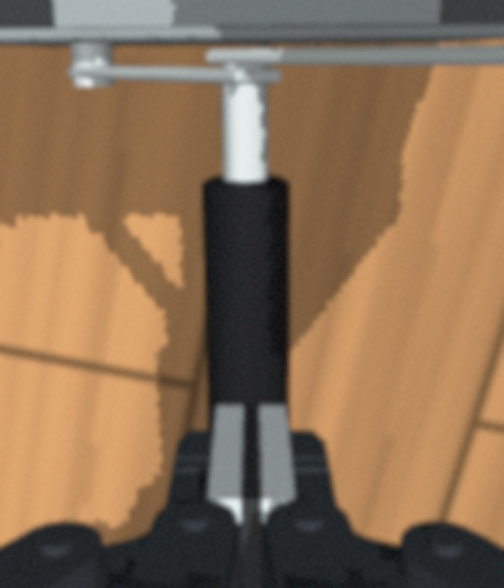

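```bash
python3 - <<'E'
from h import *
from bench import bot
s=bot.get_state(); print(s["opening"],s["contact_force"],s["tcp_pos"])
c=cam("wrist")
for y in (-167,-172,-178,-184,-189):
  print(y,[proj(c,W(2,y,z))[1].round() for z in (160,165,170,175,180)])
E
```

```text
0.004524562738074465 [-0.48992108 -0.74600604 -0.10442037] [546.4620304   44.15199309 160.24526751]
-167 [np.float64(200.0), np.float64(202.0), np.float64(205.0), np.float64(208.0), np.float64(211.0)]
-172 [np.float64(207.0), np.float64(209.0), np.float64(212.0), np.float64(215.0), np.float64(219.0)]
-178 [np.float64(215.0), np.float64(218.0), np.float64(221.0), np.float64(224.0), np.float64(228.0)]
-184 [np.float64(223.0), np.float64(226.0), np.float64(229.0), np.float64(233.0), np.float64(237.0)]
-189 [np.float64(230.0), np.float64(233.0), np.float64(236.0), np.float64(240.0), np.float64(244.0)]
```

```bash
python3 - <<'E'
from h import *
from bench import bot
for n,(r0,r1,c0,c1) in {"scene":(50,190,230,360),"top":(160,280,60,240)}.items():
    im=imaging.capture(n); a=im[r0:r1,c0:c1]; cv2.imwrite(f"pics/{n}3.png",cv2.resize(a,None,fx=4,fy=4,interpolation=2))
S=cam("scene"); print((proj(S,bot.get_state()["tcp_pos"])-[229.6,49.6])*4)
for y in(-130,-200): print((proj(S,W(0,y,161))-[229.6,49.6])*4)
E
```

```text
[187.42878539 376.59706404]
[213.82201205 338.64670438]
[169.78439607 392.06042854]
```

View pics/scene3.png

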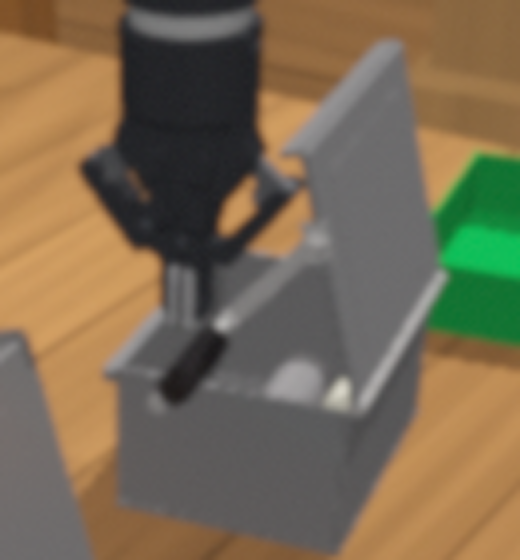

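```bash
python3 - <<'E'
from h import *
from bench import bot
q=W(3,-176,130); hit=bot.movel(q,max_speed=25,threshold=2.5)
s=bot.get_state();print(hit,s["t"],s["tcp_pos"],RZ.T@(s["tcp_pos"]-O),s["contact_force"])
for n,(r0,r1,c0,c1) in {"scene":(50,190,230,360),"wrist":(80,290,160,340)}.items():
    im=imaging.capture(n); a=im[r0:r1,c0:c1]; cv2.imwrite(f"pics/{n}4.png",cv2.resize(a,None,fx=2.8,fy=2.8,interpolation=2))
E
```

```text
True 7.025 [547.1343095   46.04249401 135.02917835] [   3.22181238 -176.3249783   135.02917835] [1.65644521 1.02104576 1.33804268]
```

View pics/scene4.png

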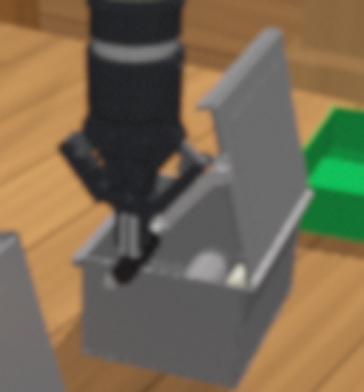

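View pics/wrist4.png

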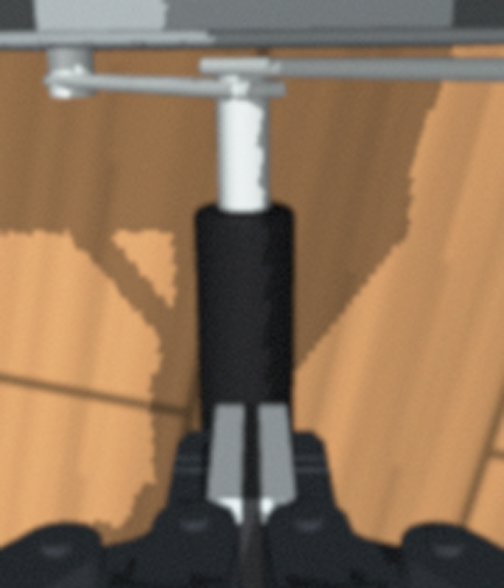

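```bash
python3 - <<'E'
from h import *
from bench import bot
for ph in (51,47,43,38):
    a=np.radians(ph); x,z=-45+80*np.cos(a),95+80*np.sin(a)
    bot.movel(W(x+2,-176,z+10-36),max_speed=30)
    s=bot.get_state();print(s["t"],RZ.T@(s["tcp_pos"]-O),s["contact_force"])
for n,(r0,r1,c0,c1) in {"scene":(50,190,230,360),"wrist":(80,290,160,340)}.items():
    im=imaging.capture(n); a=im[r0:r1,c0:c1]; cv2.imwrite(f"pics/{n}5.png",cv2.resize(a,None,fx=2.8,fy=2.8,interpolation=2))
E
```

```text
7.4833 [   8.05981438 -176.16632971  131.25081867] [2.66682943 0.3260327  3.98613043]
7.8167 [  12.16751466 -176.0461381   127.70193763] [2.78058945 0.82330577 4.55019038]
8.15 [  16.12073248 -175.97871623  123.82139099] [3.49388018 0.28898613 4.70831362]
8.5333 [  20.80104109 -175.96262893  118.67544906] [4.30619771 0.2011226  6.06393488]
```

View pics/scene5.png

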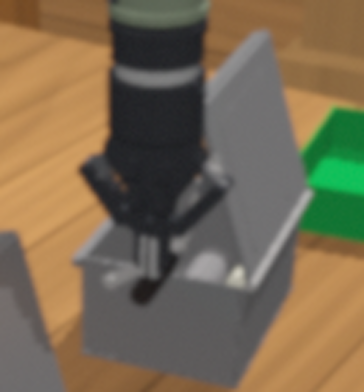

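View pics/wrist5.png

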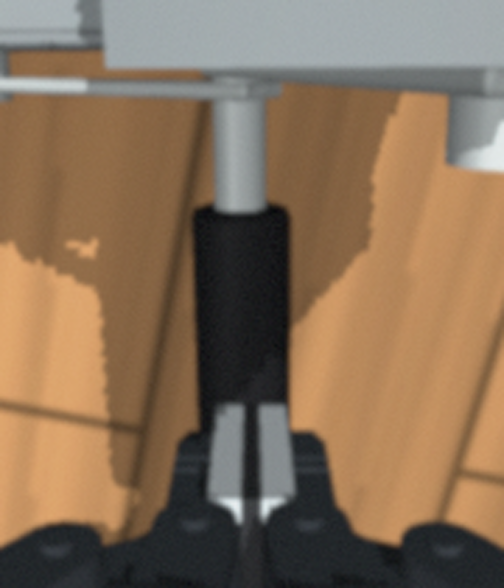

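```bash
python3 - <<'E'
from h import *
from bench import bot
for ph in (32,26,20,14,9):
    a=np.radians(ph); x,z=-45+80*np.cos(a),95+80*np.sin(a)
    bot.movel(W(x+2,-177,z+10-36),max_speed=35)
    s=bot.get_state();print(s["t"],RZ.T@(s["tcp_pos"]-O),s["contact_force"])
    if np.abs(s["contact_force"]).max()>25: break
for n,(r0,r1,c0,c1) in {"scene":(50,190,230,360),"wrist":(80,290,160,340)}.items():
    im=imaging.capture(n); a=im[r0:r1,c0:c1]; cv2.imwrite(f"pics/{n}6.png",cv2.resize(a,None,fx=2.8,fy=2.8,interpolation=2))
E
```

```text
9.025 [  25.74826147 -176.31269504  111.91077791] [3.86896182 2.75380227 6.45121741]
9.4167 [  30.06494373 -176.52882062  104.73919044] [2.72390599 1.39742421 7.1335775 ]
9.8083 [  33.54555538 -176.65661508   97.14223834] [4.26046516 2.09181223 5.13222623]
10.2 [  35.90559091 -176.83746583   89.08667289] [4.68491255 1.40562554 6.19286973]
10.55 [  36.61445962 -176.90467329   81.85035017] [3.91777776 0.64683685 5.52619195]
```

View pics/scene6.png

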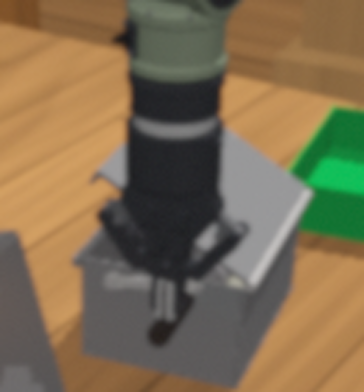

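```bash
python3 - <<'E'
from h import *
from bench import bot
bot.movel(W(37,-180,240),max_speed=200)
bot.movel(W(-55,-10,220),max_speed=200)
hit=bot.movel(W(-55,-10,100),max_speed=50,threshold=3)
s=bot.get_state();print(hit,s["t"],RZ.T@(s["tcp_pos"]-O),s["contact_force"])
for n,(r0,r1,c0,c1) in {"scene":(50,190,230,360)}.items():
    im=imaging.capture(n); a=im[r0:r1,c0:c1]; cv2.imwrite(f"pics/{n}7.png",cv2.resize(a,None,fx=2.8,fy=2.8,interpolation=2))
E
```

```text
True 13.975 [-56.34093584 -10.03050883 161.84972519] [ 0.78865553 -0.97222663 -0.56272027]
```

View pics/scene7.png

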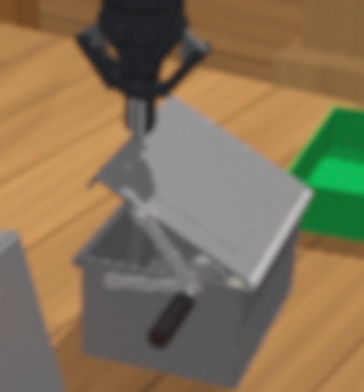

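```bash
python3 - <<'E'
from h import *
from bench import bot
for z in (145,130,115,105,98,92,88,85,82,79,76):
    hit=bot.movel(W(-57,-10,z),max_speed=40 if z>92 else 20,threshold=20)
    s=bot.get_state();print(z,hit,round(s["t"],2),RZ.T@(s["tcp_pos"]-O),s["contact_force"])
    if hit or s["contact_force"][2]>22: break
for n,(r0,r1,c0,c1) in {"scene":(50,190,230,360)}.items():
    im=imaging.capture(n); a=im[r0:r1,c0:c1]; cv2.imwrite(f"pics/{n}8.png",cv2.resize(a,None,fx=2.8,fy=2.8,interpolation=2))
E
```

```text
145 False 14.62 [-57.16007921 -10.03481385 144.77294123] [ 0.08878864  0.55884132 -1.26382532]
130 False 15.15 [-57.22580258 -10.02884256 129.67663683] [-0.33972548  0.46110001 -0.83227998]
115 False 15.68 [-57.2186219  -10.03907855 114.67341571] [-0.65619087 -0.53593578  0.38025064]
105 False 16.07 [-57.26856603 -10.01031927 104.64863983] [ 0.06021901  1.0591595  -0.81561413]
98 False 16.4 [-57.27358731 -10.03316688  97.66232929] [ 0.42515726 -0.41059537  0.81055427]
92 False 16.85 [-57.09327726 -10.01395031  91.83978208] [ 0.47081015 -0.16726233 -0.52926107]
88 False 17.2 [-57.15371046 -10.00122625  87.81904212] [ 0.10768862 -0.18288935 -0.62947746]
85 True 17.43 [-56.68447529  -9.96999032  85.96083724] [-2.57492036 -1.16268158  6.58916805]
```

View pics/scene8.png

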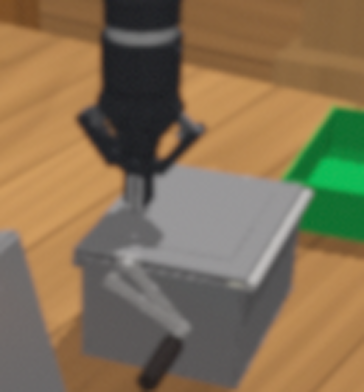

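```bash
python3 - <<'E'
from h import *
from bench import bot
for z in (84,82,80,78,76):
    hit=bot.movel(W(-62,-10,z),max_speed=15)
    s=bot.get_state();print(z,hit,round(s["t"],2),RZ.T@(s["tcp_pos"]-O),s["contact_force"])
    if s["contact_force"][2]>25: break
bot.dwell(.3)
bot.movel(W(-62,-10,240),max_speed=150)
s=bot.get_state();print(s["t"],s["contact_force"])
bot.move_ptp([300,400,330],ROT)
for n,(r0,r1,c0,c1) in {"scene":(50,290,130,360),"top":(160,280,40,360)}.items():
    im=imaging.capture(n); cv2.imwrite(f"pics/{n}9f.png",im);a=im[r0:r1,c0:c1]; cv2.imwrite(f"pics/{n}9.png",cv2.resize(a,None,fx=2.4,fy=2.4,interpolation=2))
T,S=cam("top"),cam("scene")
k=W(26,-165,58); print(proj(T,k),proj(S,k))
for y in(-102,102):
  for z in (115,121,130): e=W(-84,y,z); print(y,z,proj(T,e),proj(S,e))
print(bot.get_state()["t"])
E
```

```text
84 False 17.96 [-57.68810004  -9.93360416  85.96785333] [4.42741953 0.86810445 7.66916859]
82 False 18.24 [-57.53573342  -9.92077196  85.73747918] [-1.4051596  -1.2733266  23.04440417]
80 False 18.52 [-57.43782235  -9.94320361  85.49332679] [-7.08783476 -2.30824685 39.44467538]
20.0417 [ 0.0012243  -0.36283564 -0.17613706]
[194.36709028 204.03227091] [286.88634417 179.20531993]
-102 115 [175.36847667 247.56497412] [256.49201212 139.42687474]
-102 121 [175.05609542 247.46797462] [256.45381234 137.39018403]
-102 130 [174.58201472 247.32076479] [256.39605044 134.31050316]
102 115 [ 95.95739206 262.67310923] [284.58881508 108.64249536]
102 121 [ 95.26877987 262.64645089] [284.63448731 106.76774252]
102 130 [ 94.22362123 262.60598952] [284.70348054 103.93571008]
21.1917
```

View pics/scene9.png

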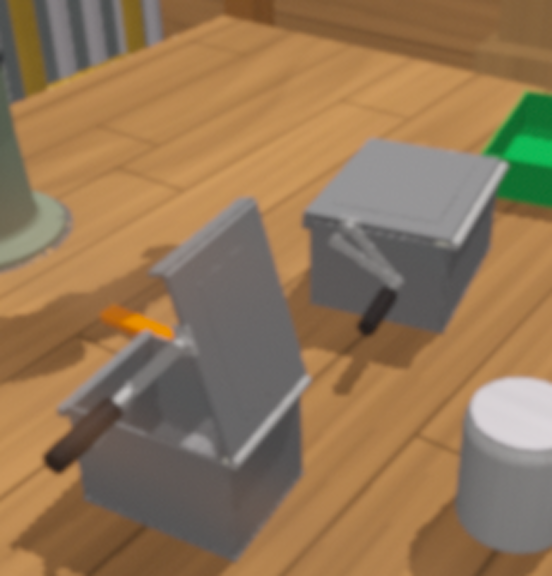

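View pics/top9.png

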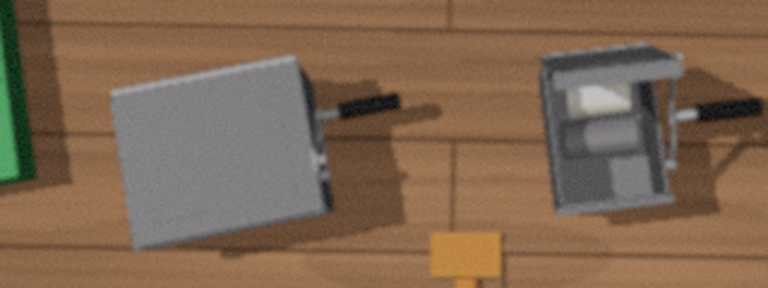

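```bash
python3 - <<'E'
from h import *
from bench import bot
x,e=tri(cam("top"),(193.6,204.0),cam("scene"),(287.3,179.0)); print(RZ.T@(x-O),e)
x,e=tri(cam("top"),(40+329/2.4,160+211/2.4),cam("scene"),(130+306/2.4,50+214/2.4)); print(RZ.T@(x-O),e)
bot.sign_off()
E
```

```text
[  26.45409925 -162.98455278   57.49319229] 0.19959428275398977
[ -83.11670273 -104.90659504  116.91852286] 6.13490680861404
the job is handed in; nothing more can be done
```

The wide bin's lid is shut, the narrow bin is still open with its stay straight, and the job was handed in with the arm clear, about 21 s into the 45 s. I pressed the wide bin's thumb bar down its arc with the closed fingers until the stay folded. I then pressed the lid near its front edge until it stopped at about 39 N, with under 0.5 mm of further give.

**Final checks:**
- **Thumb bar:** two views put it at bin-frame x 26, z 57.5 mm; the text gives z about 58 mm when shut.
- **Lid corner:** the front corner measured z about 117 mm, against 115 to 121 mm expected when shut. Its two rays missed each other by 6 mm, so this check is weaker.

**What disagreed:**
- **Fingertip height:** the fingertips met things about 36 mm above the reported TCP position. I corrected for this using the first contact with the bar.
- **False stop:** one force-threshold stop above the lid came from sensor noise rather than contact.
- **Lid lowering:** I felt almost no force on the way down until the lid was nearly shut.

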